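# Clamp a row of spice jars and hold the pedal

## Task

Stand the two loose spice jars upright in the empty end bays of the jar clamp, one on each side of the jar already in the middle, so that the three make a neat row. Then press down on the ribbed rubber tread of the clamp's spring pedal until its top is flush with the two fixed metal cheeks beside it (pedal level), which clamps all three jars, and hold it steadily there. Finish while still holding the pedal down - it springs up if let go - and leave the salt jar, the onion and the bowl where they are.

Things in the scene. Friction and masses are not known exactly. Their poses are not given: they have to be found in the camera images.
- jar_clamp: fixed jar clamp, aluminium base 230 x 200 mm, three-bay row along its y, pedal on its -x side (to the robot). Origin on the worktop, 15 mm to +x of the base's middle; x from pedal to row, y to the left, z up; yaw within 0.3 rad. Black housing x -48..-12, top 52 mm; back stop x 87..97, top 50 mm. Apart from jars, nothing on it is above 75 mm.
- bay_left (a point): centre of the left (+y) bay's floor, 10 mm above the worktop, at clamp x 35, y 56 mm. Bays are 56 mm apart, each 50 mm wide between 6 mm fins 16 mm high, and 54 mm deep (x) between open front jaw and back rail, whose tops are 58 mm above the worktop. Neighbouring jars leave little room: grip along the clamp's x, above jaw and rail.
- bay_middle (a point): centre of the middle bay's floor; jar_a already stands here at the start
- bay_right (a point): centre of the right (-y) bay's floor
- jar_a: spice jar, upright clear cylinder with a black cap, 41 mm diameter, 105 mm tall, about 0.11 kg; origin at the centre of its underside, z up. At the start it already stands in the middle bay.
- jar_b: spice jar, same shape and size as jar_a, loose on the worktop to the left or right of the clamp
- jar_c: spice jar, same shape and size as jar_a, loose on the worktop to the left or right of the clamp
- clamp_jaw: front jaw: steel plate with rubber face, 184 mm long, between housing and row. The pedal drives it 50 mm per rad to +x of the clamp (18 mm at level): it first closes the 13 mm play round the jars, then pushes them about 5 mm against the sprung back rail (1.2 N/mm). Origin under its face.
- pedal_angle (a joint): angle of the pedal about its hinge (clamp x -45, height 34 mm), rad: 0 at rest, tilted up towards the robot; 0.36 level, top flush with the cheeks; stop at 0.46. A spring returns it to 0; pushed at the press point it takes about 4 N to start and 12 N when level with the jars in.
- pedal: steel pedal 82 x 70 mm with a ribbed black rubber tread 62 x 64 mm on top, where the robot pushes. Origin on its hinge axis; axes as the clamp's when at rest.
- press_point (a point): point to press: top of the tread on its centre line, 60 mm from the hinge, moves with the pedal; about 61 mm above the worktop at rest, 41 mm when the pedal is level
- cheek_top (a point): top of the left of the two fixed cheeks (80 x 8 mm, 80 mm clear between them) that flank the pedal; 41 mm above the worktop, as high as the tread's top when the pedal is level
- salt_jar: bystander: glass jar with a grey lid, 62 mm diameter, 90 mm tall; origin under its centre
- onion: bystander: brown onion about 82 mm across, 94 mm tall; origin under its centre
- rice_bowl: bystander: white bowl 115 mm across, 52 mm tall; origin under its centre
Mind the look-alikes: they are no part of the job. What is shaped like the jar_c but blue is not meant.

How it is judged (in metres and radians):
On the way, in this order (a step that is already met when the one before it is completed fails the run):
1. all three jars stand upright in the three bays, let go, while the pedal is still up (((x of jar_a in the frame of bay_left between -0.015 and 0.015 m and y of jar_a in the frame of bay_left between -0.012 and 0.012 m and z of jar_a in the frame of bay_left between -0.006 and 0.006 m) or (x of jar_a in the frame of bay_middle between -0.015 and 0.015 m and y of jar_a in the frame of bay_middle between -0.012 and 0.012 m and z of jar_a in the frame of bay_middle between -0.006 and 0.006 m) or (x of jar_a in the frame of bay_right between -0.015 and 0.015 m and y of jar_a in the frame of bay_right between -0.012 and 0.012 m and z of jar_a in the frame of bay_right between -0.006 and 0.006 m)) and angle between each of jar_a, jar_b, jar_c's own z axis and vertical below 0.12 rad and linear speed of each of jar_a, jar_b, jar_c below 0.03 m/s and ((x of jar_b in the frame of bay_left between -0.015 and 0.015 m and y of jar_b in the frame of bay_left between -0.012 and 0.012 m and z of jar_b in the frame of bay_left between -0.006 and 0.006 m) or (x of jar_b in the frame of bay_middle between -0.015 and 0.015 m and y of jar_b in the frame of bay_middle between -0.012 and 0.012 m and z of jar_b in the frame of bay_middle between -0.006 and 0.006 m) or (x of jar_b in the frame of bay_right between -0.015 and 0.015 m and y of jar_b in the frame of bay_right between -0.012 and 0.012 m and z of jar_b in the frame of bay_right between -0.006 and 0.006 m)) and ((x of jar_c in the frame of bay_left between -0.015 and 0.015 m and y of jar_c in the frame of bay_left between -0.012 and 0.012 m and z of jar_c in the frame of bay_left between -0.006 and 0.006 m) or (x of jar_c in the frame of bay_middle between -0.015 and 0.015 m and y of jar_c in the frame of bay_middle between -0.012 and 0.012 m and z of jar_c in the frame of bay_middle between -0.006 and 0.006 m) or (x of jar_c in the frame of bay_right between -0.015 and 0.015 m and y of jar_c in the frame of bay_right between -0.012 and 0.012 m and z of jar_c in the frame of bay_right between -0.006 and 0.006 m)) and contact force between each of the arm, the fingers and jar_a below 0.1 N and contact force between each of the arm, the fingers and jar_b below 0.1 N and contact force between each of the arm, the fingers and jar_c below 0.1 N and value of joint pedal_angle below 0.08 rad), for 0.2 s.
2. the robot keeps the pedal level with all three jars clamped (((x of jar_a in the frame of bay_left between -0.015 and 0.015 m and y of jar_a in the frame of bay_left between -0.012 and 0.012 m and z of jar_a in the frame of bay_left between -0.006 and 0.006 m) or (x of jar_a in the frame of bay_middle between -0.015 and 0.015 m and y of jar_a in the frame of bay_middle between -0.012 and 0.012 m and z of jar_a in the frame of bay_middle between -0.006 and 0.006 m) or (x of jar_a in the frame of bay_right between -0.015 and 0.015 m and y of jar_a in the frame of bay_right between -0.012 and 0.012 m and z of jar_a in the frame of bay_right between -0.006 and 0.006 m)) and angle between each of jar_a, jar_b, jar_c's own z axis and vertical below 0.12 rad and linear speed of each of jar_a, jar_b, jar_c below 0.03 m/s and ((x of jar_b in the frame of bay_left between -0.015 and 0.015 m and y of jar_b in the frame of bay_left between -0.012 and 0.012 m and z of jar_b in the frame of bay_left between -0.006 and 0.006 m) or (x of jar_b in the frame of bay_middle between -0.015 and 0.015 m and y of jar_b in the frame of bay_middle between -0.012 and 0.012 m and z of jar_b in the frame of bay_middle between -0.006 and 0.006 m) or (x of jar_b in the frame of bay_right between -0.015 and 0.015 m and y of jar_b in the frame of bay_right between -0.012 and 0.012 m and z of jar_b in the frame of bay_right between -0.006 and 0.006 m)) and ((x of jar_c in the frame of bay_left between -0.015 and 0.015 m and y of jar_c in the frame of bay_left between -0.012 and 0.012 m and z of jar_c in the frame of bay_left between -0.006 and 0.006 m) or (x of jar_c in the frame of bay_middle between -0.015 and 0.015 m and y of jar_c in the frame of bay_middle between -0.012 and 0.012 m and z of jar_c in the frame of bay_middle between -0.006 and 0.006 m) or (x of jar_c in the frame of bay_right between -0.015 and 0.015 m and y of jar_c in the frame of bay_right between -0.012 and 0.012 m and z of jar_c in the frame of bay_right between -0.006 and 0.006 m)) and contact force between each of the arm, the fingers and jar_a below 0.1 N and contact force between each of the arm, the fingers and jar_b below 0.1 N and contact force between each of the arm, the fingers and jar_c below 0.1 N and value of joint pedal_angle between 0.31 and 0.41 rad and contact force between clamp_jaw and jar_a above 0.5 N and contact force between clamp_jaw and jar_b above 0.5 N and contact force between clamp_jaw and jar_c above 0.5 N and contact force between any of the fingers, the arm and pedal above 2 N), for 0.3 s.
At the end, for the whole second after the job is handed in: Ends holding: the robot pushes the pedal with over 2 N, the pedal within 0.05 rad (3 mm at the press point) of level; each jar upright (0.12 rad), still, in a bay (15 mm in x, 12 mm in y of its centre), pushed by the jaw with over 0.5 N and untouched by the robot (all of step 2); the arm keeps its last pose, push and grip.
It fails at once if the salt jar is knocked or shifted by more than 30 mm (distance of salt_jar from where it was at the start of the episode above 0.03 m).
It fails at once if the onion is knocked or shifted by more than 30 mm (distance of onion from where it was at the start of the episode above 0.03 m).
It fails at once if the rice bowl is knocked or shifted by more than 30 mm (distance of rice_bowl from where it was at the start of the episode above 0.03 m).
It also fails if it takes over 64 s, if anything falls off the work surface, if the arm or the gripper's body presses on something with over 40 N, if the wrist force passes 120 N, or if a joint passes its speed limit or range.

## Robot

A 6-joint arm with a two-finger parallel gripper is mounted at the origin on a cart in front of the work surface, level with it; the furniture and walls round the work are solid. World frame = base frame: x ahead of the robot, y to its left, z up, the work surface at z = 0. Lengths are in m, angles in degrees, forces in N, time in s.
With the tool pointing down it reaches from about 0.4 to 0.825 m from the base axis. Payload 7 kg.
Tool frame: the origin (TCP) lies on the centre line of the jaws, within the pads' length; the fingertips stand 8 mm ahead of it and the grasp point (between the pads) lies 11 mm behind it; z points along the fingers, y is the line along which they close (so a half turn about z gives the same grasp; the last joint's range is limited). The gripper opens to 88 mm and grips with 3 to 60 N. Pads are 19 mm wide; open, the fingers measure 130 mm over their backs; the gripper's body (78 mm by 193 mm) begins 47 mm behind the grasp point.
Start: joints at [81.996, 20.546, 0.682, 0, -70.136, -16.507], TCP at [0.28, 0.614, 0.235] pointing down, gripper open.
Joint ranges: [-176.03, 176.03], [-82.01, 121.73], [-58.28, 71.71], [-173.87, 95.51], [-174.79, -0.11], [-173.66, 173.66]. Speed limits (degrees/s): [136.94, 136.94, 172.46, 180, 180, 180].

## Interface

Orientations are given as [roll, pitch, yaw] about the fixed x, y, z axes, in that order (R = Rz(yaw) Ry(pitch) Rx(roll)).
In Python, from plant import r gives the robot as it stands.
- The arm moves only by the tool carry_out, never from a script. Its argument "targets" is a list of rows, each a list of 6 numbers: the shift along the tool's x, y, z scaled (see below), then the turn, a rotation vector about the tool's x, y, z scaled (see below). A call has 1 to 5 rows; each row shifts and turns the commanded pose from where the row before left it, along the tool's axes as they then stand; what a row does not reach is not made up. The controller multiplies each number of a shift by 0.5 m and each number of a turn by 60 degrees. A row lasts 1/8 s, in which the tool goes at most 62.5 mm and 10.7 degrees, less where a joint would pass 70% of its speed; a pose out of reach is approached as far as the arm can. A call with a number of a shift or a turn outside -1 to 1 is refused whole. A call with a gripper value outside its range is refused whole. "hand" is the opening, from 0 (shut) to 1 (fully open), set as the call begins (left out, the last holds). The fingers move at their own pace and stop on an object; "squeeze" is the grip in N (left out, the last holds). Time passes only in rows, so rows that do not move let the fingers close. It gives the time, the measured TCP pose, the force, the opening and the grip force at its end, in the units of the state.
- r.get_state(): the state, without advancing time (a new reading comes with each control period).
- r.capture(name): name is "side" or "top"; returns the picture (400x640x3 uint8, red, green, blue); there is no depth.
- r.camera_info(name): a dict with "K" (3x3 intrinsics, pixels), "eye" and "attitude" of the camera in the world. Camera axes: x right, y down, z forward; pixel columns grow to the right and rows downward; lengths in m; the calibration is good to about 2 mm. A picture is of the moment at which its call begins. camera_info takes no time and is no camera call.
- r.close_job(): hands the job in; it is judged then, once.
The state is a dict: "time_s": time; "joints": joint angles; "qd": joint speeds; "joint_torque": joint torques, N m; "tcp_pos": TCP position; "eef_rot": TCP orientation; "contact_force": force on the tool from outside, world axes, zero at the start; "moment": the same for the moment, N m; "gripper_width": finger opening in m; "gripper_force": force on a finger pad.
Only numpy, scipy, OpenCV 4.12 (cv2) and the standard library are available. Lean on these libraries where they do the work, as an engineer would, in place of code of your own. Each camera call takes 0.05 s, during which the arm holds its last target. There are 200 camera calls.

## Working session

There is one attempt and no reset: what is moved stays moved. The work goes in short steps, Python scripts to look and compute and a tool call to move; the robot and the scene stay as the last step left them, time stands still between calls to the robot, and variables do not carry over. Pictures are saved under pics/ and viewed, at most 10 in all, crops included, and the job is handed in when it is done.

Besides the shell and the picture viewer there is one more tool, called as name(argument=value, ...), one argument or row to a line, values as JSON. carry_out: Moves the arm, as the interface text tells. Its arguments: {"type":"object","properties":{"targets":{"type":"array","items":{"type":"array","items":{"type":"number","minimum":-1,"maximum":1}}},"hand":{"type":"number"},"squeeze":{"type":"number"}},"required":["targets"]}

```bash
mkdir -p pics; ls; python3 - <<'E'
from plant import r
import cv2
for n in("side","top"):
    im=r.capture(n); cv2.imwrite(f"pics/{n}0.png",im[:,:,::-1]); print(n,r.camera_info(n))
print(r.get_state())
E
```

```text
pics
side {'K': array([[453.26259926,   0.        , 310.12291132],
       [  0.        , 453.26259926, 197.28201549],
       [  0.        ,   0.        ,   1.        ]]), 'eye': array([ 0.28003532, -0.99663574,  0.58866172]), 'attitude': array([-115.89290953,    0.206759  ,  -14.42034647])}
top {'K': array([[368.91961117,   0.        , 320.75081808],
       [  0.        , 368.91961117, 195.8230184 ],
       [  0.        ,   0.        ,   1.        ]]), 'eye': array([0.37715741, 0.02121019, 1.21852883]), 'attitude': array([-172.28992077,   -0.56272047,  -90.5314664 ])}
{'time_s': 0.1, 'joints': array([ 8.19954472e+01,  2.05859498e+01,  6.39513070e-01, -1.73523770e-02,
       -7.01356485e+01, -1.65041726e+01]), 'qd': array([-0.01340431, -0.1526181 ,  0.16175392, -0.06073126, -0.02005984,
        0.04950808]), 'joint_torque': array([-1.45410228e-03, -5.84161592e+01,  2.93751240e+01,  7.01555595e+00,
        1.01350559e-02, -4.59018577e-05]), 'tcp_pos': array([0.27989071, 0.61377414, 0.23373689]), 'eef_rot': array([ 1.79916662e+02, -7.68002593e-03, -2.45146277e+01]), 'contact_force': array([-0.61255656, -0.39127196, -0.37096916]), 'moment': array([-0.0495052 , -0.01499678,  0.00838194]), 'gripper_force': 0.0, 'gripper_width': 0.0874515770081926}
```

View pics/top0.png

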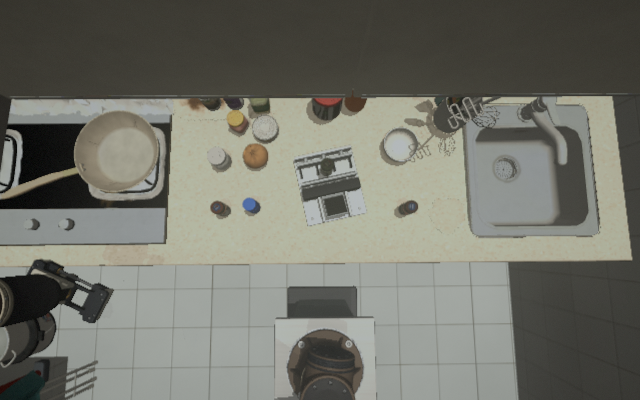

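View pics/side0.png

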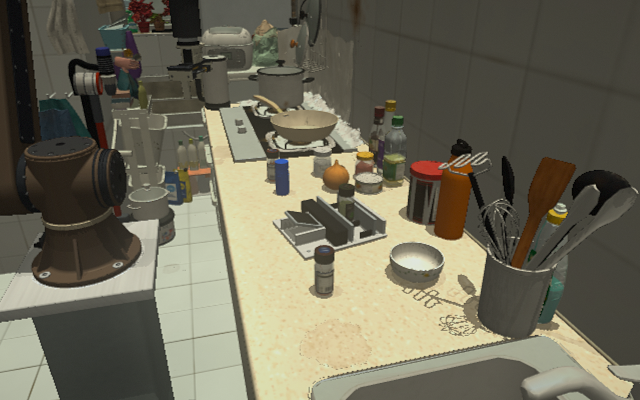

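The top view shows the clamp around (331,187), dark-capped jars at (218,208) and (408,208), a blue look-alike at (250,205), the onion at (255,156), salt at (217,157) and the bowl at (400,146). I'll zoom in to get accurate pixels.

```bash
python3 - <<'E'
import cv2
a=cv2.imread("pics/top0.png")
L=cv2.resize(a[190:230,200:270],None,fx=8,fy=8,interpolation=cv2.INTER_CUBIC)
R=cv2.resize(a[190:230,395:425],None,fx=8,fy=8,interpolation=cv2.INTER_CUBIC)
C=cv2.resize(a[144:228,288:372],None,fx=3.3,fy=3.3,interpolation=cv2.INTER_CUBIC)
S=cv2.imread("pics/side0.png")
S=cv2.resize(S[150:250,260:395],None,fx=2.7,fy=2.7,interpolation=cv2.INTER_CUBIC)
import numpy as np
o=np.zeros((600,800,3),np.uint8); o[:320,:560]=L; o[:320,560:]=R; o[320:597,:277]=C; o[320:590,290:290+S.shape[1]]=S[:270]
cv2.imwrite("pics/z0.png",o)
E
```

```text
(no output)
```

View pics/z0.png

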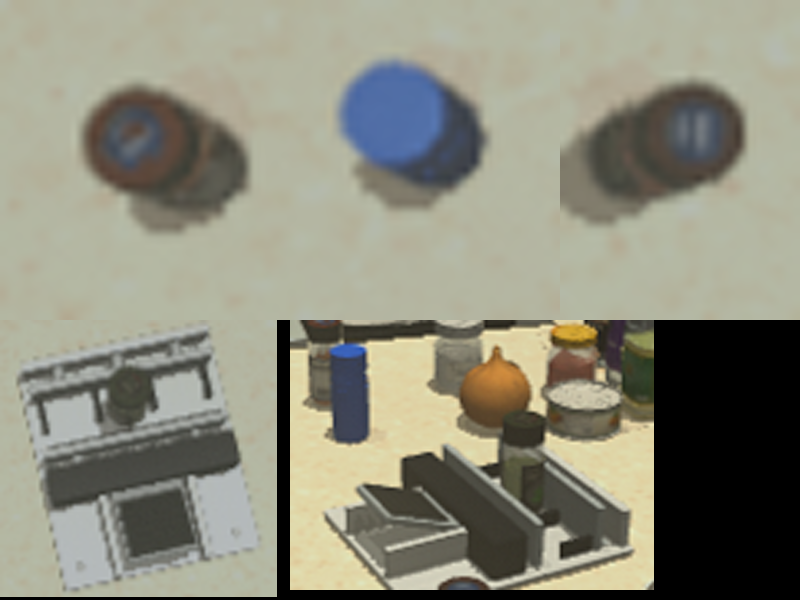

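```bash
python3 - <<'E'
import cv2
a=cv2.imread("pics/top0.png")
C=cv2.resize(a[145:229,290:370],None,fx=7,fy=7,interpolation=cv2.INTER_CUBIC)
cv2.imwrite("pics/z1.png",C)
E
```

```text
(no output)
```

View pics/z1.png

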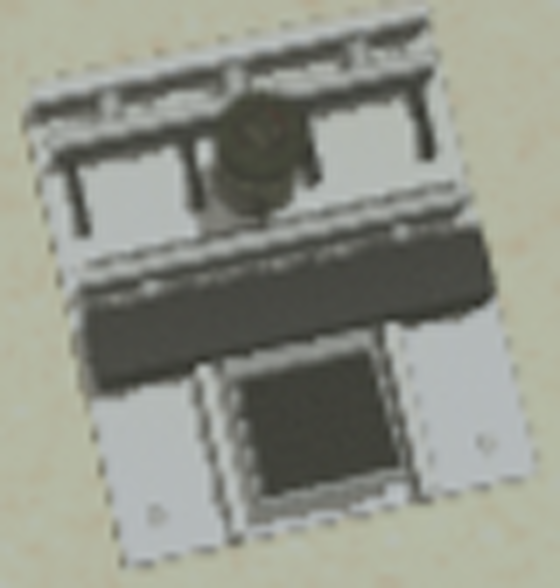

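```bash
cat > h.py <<'E'
import numpy as np
from scipy.spatial.transform import Rotation as Ro
from scipy.optimize import least_squares
from plant import r
def cam(n):
    c=r.camera_info(n); return c["K"],np.array(c["eye"]),Ro.from_euler("xyz",c["attitude"],degrees=True).as_matrix()
def proj(n,P):
    K,e,R=cam(n); p=(np.atleast_2d(P)-e)@R@K.T; return p[:,:2]/p[:,2:]
def ray(n,uv,z):
    K,e,R=cam(n); d=R@np.linalg.solve(K,[*uv,1]); return e+d*(z-e[2])/d[2]
def clamp(p,P):
    c,s=np.cos(p[2]),np.sin(p[2]); P=np.atleast_2d(P); return np.c_[p[0]+c*P[:,0]-s*P[:,1],p[1]+s*P[:,0]+c*P[:,1],P[:,2]]
E
python3 - <<'E'
from h import *
f=lambda u,v:((u+.5)/7-.5+290,(v+.5)/7-.5+145)
g=lambda u,v,x0:((u+.5)/8-.5+x0,(v+.5)/8-.5+190)
for nm,uv in(("left",g(140,139,200)),("blue",g(393,113,200)),("right",g(692-560,131,395)),("a",f(262,133))):
    P=ray("top",uv,.115 if nm=="a" else .105); print(nm,P,proj("side",P),np.hypot(P[0],P[1]))
for nm,uv,z in(("salt",(217,155),.09),("onion",(255,154),.06),("bowl",(400,145),.05)):print(nm,ray("top",uv,z))
M=[(-130,100,10),(-130,-100,10),(35,0,115),(10,84,26),(10,28,26),(10,-28,26),(10,-84,26)]
M=np.array(M)/1e3
U=np.array([f(122,567),f(537,477),f(262,133),f(83,235),f(197,210),f(315,185),f(431,158)])
def res(p):
    m=M.copy(); m[3:,0]=p[3]; return ((proj("top",clamp(p,m))-U)).ravel()
s=least_squares(res,[.6,0,.2,.01]); print(s.x,np.round(s.fun,1))
p=s.x
for q in[(35,56,10),(35,0,10),(35,-56,10),(-105,0,61),(-105,0,41)]:
    print(q,clamp(p,np.array(q)/1e3))
print(proj("side",clamp(p,np.array([(-130,-100,10),(100,-100,10),(-130,100,10),(35,0,115)])/1e3)))
E
```

```text
left [0.49637436 0.32288066 0.105     ] [[272.39122179 150.29967633]] 0.5921481467436802
blue [0.5054902  0.22755644 0.105     ] [[281.20067073 160.81402231]] 0.5543485147081302
right [ 0.49457914 -0.2655805   0.105     ] [[324.0176178  249.12501036]] 0.5613746772655676
a [ 0.62574126 -0.01102983  0.115     ] [[346.24254113 185.93074585]] 0.6258384655287266
salt [0.66115457 0.33176021 0.09      ]
onion [0.6711656  0.21836498 0.06      ]
bowl [ 0.70060543 -0.25198558  0.05      ]
[ 0.59057587 -0.01664758  0.20928705  0.02522012] [-0.1  0.1  0.  -0.2 -0.5  0.3  0.  -0.1  0.4 -0.1  0.2 -0.1  0.1  0.1]
(35, 56, 10) [[0.61317744 0.04540215 0.01      ]]
(35, 0, 10) [[ 0.62481215 -0.00937589  0.01      ]]
(35, -56, 10) [[ 0.63644685 -0.06415393  0.01      ]]
(-105, 0, 61) [[ 0.48786705 -0.03846265  0.061     ]]
(-105, 0, 41) [[ 0.48786705 -0.03846265  0.041     ]]
[[304.40933711 256.67557808]
 [387.11605331 233.77248395]
 [271.7055395  219.40567736]
 [345.68389023 185.70759299]]
```

The clamp fit agrees in both views: about (0.591, −0.017), yaw 12.0°. The loose jars are at (0.496, 0.323) and (0.495, −0.266). First I turn the tool so it grips along clamp x (yaw −78°).

```bash
cat >> h.py <<'E'
def go(xyz,yaw=-78.0,R0=None,p0=None):
    s=r.get_state(); R=Ro.from_euler("xyz",s["eef_rot"],degrees=True) if R0 is None else R0
    d=R.inv().apply(np.array(xyz)-(s["tcp_pos"] if p0 is None else p0))/.5
    w=(R.inv()*Ro.from_euler("xyz",[180,0,yaw],degrees=True)).as_rotvec(degrees=True)/60
    print("t",s["time_s"],"pos",s["tcp_pos"].round(4),"rot",s["eef_rot"].round(2),"F",s["contact_force"].round(1),"w",round(s["gripper_width"],4)); print("shift",d.round(4),"turn",w.round(4))
E
```

carry_out(
  targets=[
    [0, 0, 0, 0, 0, 0.178],
    [0, 0, 0, 0, 0, 0.178],
    [0, 0, 0, 0, 0, 0.178],
    [0, 0, 0, 0, 0, 0.178],
    [0, 0, 0, 0, 0, 0.178],
  ],
  hand=1,
  squeeze=15,
)

```text
time_s: 0.72
tcp_pos: [0.2799, 0.6139, 0.234]
eef_rot: [180.0, -0.1, -78.3]
contact_force: [-0.4, 0.3, 0.1]
gripper_width: 0.0879
gripper_force: 0.0
```

```bash
python3 -c "
from h import *
go([.4964,.3229,.2])"
```

```text
t 0.725 pos [0.2799 0.6139 0.234 ] rot [ 1.7997e+02 -5.0000e-02 -7.8270e+01] F [-0.4  0.3  0.1] w 0.0879
shift [ 0.6578 -0.3056  0.0684] turn [ 0.0005 -0.0009 -0.0045]
```

carry_out(
  targets=[
    [0.105, -0.049, 0.01, 0, 0, 0],
    [0.105, -0.049, 0.01, 0, 0, 0],
    [0.105, -0.049, 0.01, 0, 0, 0],
    [0.105, -0.049, 0.01, 0, 0, 0],
    [0.105, -0.049, 0.01, 0, 0, 0],
  ],
)

```text
time_s: 1.35
tcp_pos: [0.4555, 0.3814, 0.2092]
eef_rot: [180.0, -0.0, -77.9]
contact_force: [-0.3, -0.1, 0.5]
gripper_width: 0.0877
gripper_force: 0.0
```

carry_out(
  targets=[
    [0.09, -0.04, 0.01, 0, 0, 0],
    [0.043, -0.02, 0.008, 0, 0, 0],
    [0, 0, 0, 0, 0, 0],
  ],
)

```text
time_s: 1.72
tcp_pos: [0.4986, 0.3226, 0.1999]
eef_rot: [179.9, -0.0, -78.1]
contact_force: [-0.4, -0.1, 0.3]
gripper_width: 0.0875
gripper_force: 0.0
```

```bash
python3 -c "
from h import *
import cv2
go([.4964,.3229,.068])
s=r.get_state()['tcp_pos']
t=r.capture('top');a=proj('top',s+[0,0,-.008])[0];print(a)
x,y=int(a[0])-35,int(a[1])-35
cv2.imwrite('pics/g1.png',cv2.resize(t[y:y+70,x:x+70,::-1],None,fx=7,fy=7))
"
```

```text
t 1.725 pos [0.4986 0.3226 0.1999] rot [ 1.7993e+02 -4.0000e-02 -7.8070e+01] F [-0.4 -0.1  0.3] w 0.0875
shift [-0.0017  0.0038  0.2637] turn [ 0.0012 -0.0007 -0.0011]
[208.82530681 202.90415185]
```

View pics/g1.png

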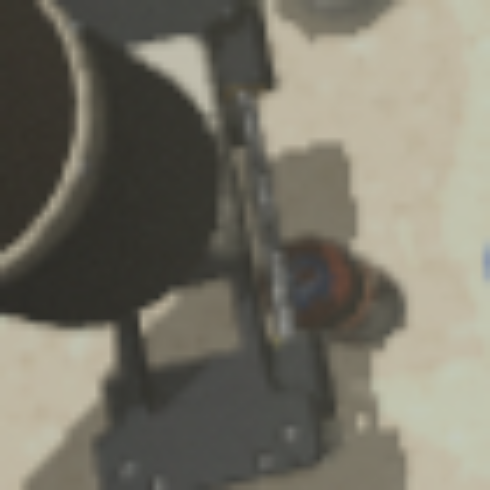

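The open fingers straddle the jar, whose cap is near (308,288) in the crop, with about 23 mm clear on each side. Now I descend and grip.

carry_out(
  targets=[
    [-0.002, 0.004, 0.09, 0, 0, 0],
    [0, 0, 0.09, 0, 0, 0],
    [0, 0, 0.06, 0, 0, 0],
    [0, 0, 0.023, 0, 0, 0],
    [0, 0, 0, 0, 0, 0],
  ],
)

```text
time_s: 2.4
tcp_pos: [0.4956, 0.3255, 0.0689]
eef_rot: [180.0, -0.0, -77.9]
contact_force: [-0.2, 0.6, 0.1]
gripper_width: 0.0879
gripper_force: 0.0
```

carry_out(
  targets=[
    [0, 0, 0, 0, 0, 0],
    [0, 0, 0, 0, 0, 0],
    [0, 0, 0, 0, 0, 0],
    [0, 0, 0, 0, 0, 0],
    [0, 0, 0, 0, 0, 0],
  ],
  hand=0.3,
)

```text
time_s: 3.02
tcp_pos: [0.496, 0.3249, 0.0692]
eef_rot: [-180.0, 0.0, -77.9]
contact_force: [0.9, -0.1, 0.7]
gripper_width: 0.0433
gripper_force: 0.4
```

```bash
python3 -c "
from h import *
go([.4964,.3229,.068])"
```

```text
t 3.025 pos [0.496  0.3249 0.0692] rot [-1.7998e+02  1.0000e-02 -7.7920e+01] F [ 0.9 -0.1  0.7] w 0.0433
shift [0.0042 0.0001 0.0025] turn [-0.0003  0.0002  0.0014]
```

carry_out(
  targets=[
    [0, 0, 0, 0, 0, 0],
    [0, 0, 0, 0, 0, 0],
    [0, 0, 0, 0, 0, 0],
  ],
  hand=0,
)

```text
time_s: 3.4
tcp_pos: [0.496, 0.325, 0.0691]
eef_rot: [-180.0, 0.0, -77.9]
contact_force: [0.4, -0.6, 1.2]
gripper_width: 0.0409
gripper_force: 14.9
```

carry_out(
  targets=[
    [0, 0, -0.02, 0, 0, 0],
    [0, 0, -0.06, 0, 0, 0],
    [0, 0, -0.06, 0, 0, 0],
    [0, 0, -0.03, 0, 0, 0],
    [0, 0, 0, 0, 0, 0],
  ],
)

```text
time_s: 4.03
tcp_pos: [0.4961, 0.3253, 0.155]
eef_rot: [-179.9, 0.1, -77.9]
contact_force: [0.5, 0.4, -1.7]
gripper_width: 0.0405
gripper_force: 14.9
```

```bash
python3 -c "
from h import *
go([.6132,.0454,.15])"
```

```text
t 4.025 pos [0.4961 0.3253 0.155 ] rot [-1.7991e+02  8.0000e-02 -7.7910e+01] F [ 0.5  0.4 -1.7] w 0.0405
shift [ 0.5964 -0.1117  0.0094] turn [-0.0014  0.0014  0.0014]
```

Jar is gripped (40.5 mm, about 1.1 N). I lift higher to clear the blue jar, then cross to the left bay.

carry_out(
  targets=[
    [0, 0, -0.05, 0, 0, 0],
    [0, 0, -0.04, 0, 0, 0],
    [0.06, -0.01, 0, 0, 0, 0],
    [0.1, -0.02, 0, 0, 0, 0],
    [0.1, -0.02, 0, 0, 0, 0],
  ],
)

```text
time_s: 4.65
tcp_pos: [0.5471, 0.2018, 0.1974]
eef_rot: [179.9, -0.0, -77.9]
contact_force: [1.4, 0.4, -1.6]
gripper_width: 0.0402
gripper_force: 14.9
```

carry_out(
  targets=[
    [0.1, -0.02, 0, 0, 0, 0],
    [0.1, -0.02, 0, 0, 0, 0],
    [0.08, -0.012, 0, 0, 0, 0],
    [0.05, -0.01, 0, 0, 0, 0],
    [0, 0, 0, 0, 0, 0],
  ],
)

```text
time_s: 5.28
tcp_pos: [0.612, 0.0464, 0.197]
eef_rot: [179.8, -0.0, -78.1]
contact_force: [-0.5, 0.8, -1.5]
gripper_width: 0.0407
gripper_force: 14.9
```

```bash
python3 -c "
from h import *
import cv2
go([.6129,.0464,.125])
t=r.capture('side')
cv2.imwrite('pics/s1.png',cv2.resize(t[100:270,240:420,::-1],None,fx=3.4,fy=3.4))
"
```

```text
t 5.275 pos [0.612  0.0464 0.197 ] rot [ 1.7982e+02 -1.0000e-02 -7.8070e+01] F [-0.5  0.8 -1.5] w 0.0407
shift [ 0.0003 -0.0022  0.144 ] turn [ 0.0029 -0.0002 -0.0012]
```

View pics/s1.png

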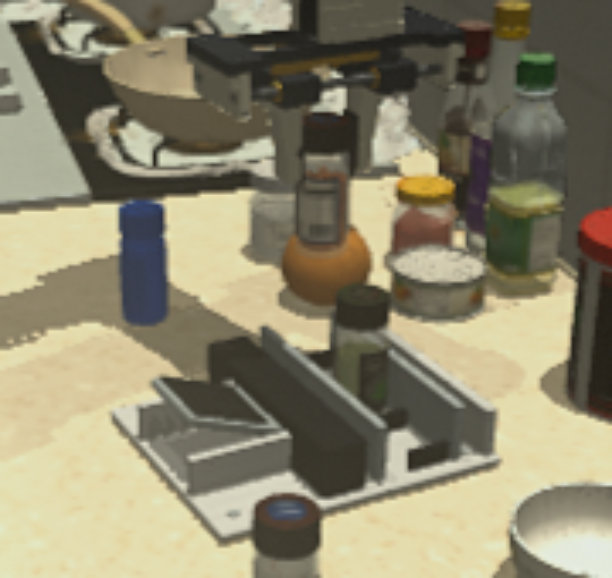

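Held jar is upright over the left bay and the jaw is open. Descending.

carry_out(
  targets=[
    [0, -0.002, 0.07, 0, 0, 0],
    [0, 0, 0.07, 0, 0, 0],
    [0, 0, 0.05, 0, 0, 0],
    [0, 0, 0.02, 0, 0, 0],
    [0, 0, 0, 0, 0, 0],
  ],
)

```text
time_s: 5.95
tcp_pos: [0.6133, 0.049, 0.0939]
eef_rot: [180.0, -0.0, -77.9]
contact_force: [0.0, -0.6, -1.9]
gripper_width: 0.0407
gripper_force: 15.0
```

```bash
python3 -c "
from h import *
import cv2
go([.6129,.0464,.080])
t=r.capture('side')
cv2.imwrite('pics/s2.png',cv2.resize(t[130:270,270:410,::-1],None,fx=4.2,fy=4.2))
"
```

```text
t 5.95 pos [0.6133 0.049  0.0939] rot [ 1.7997e+02 -2.0000e-02 -7.7850e+01] F [ 0.  -0.6 -1.9] w 0.0407
shift [0.0049 0.0019 0.0278] turn [ 0.0005 -0.0004  0.0025]
```

View pics/s2.png

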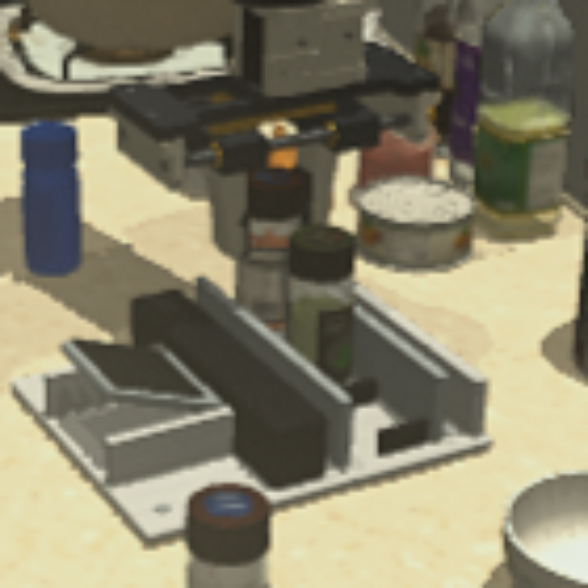

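The jar sits behind jar_a, between jaw and rail, with its underside about 25 mm up. I apply a small correction and lower it the rest of the way.

carry_out(
  targets=[
    [0.004, 0.002, 0.006, 0, 0, 0],
    [0, 0, 0.01, 0, 0, 0],
    [0, 0, 0.01, 0, 0, 0],
    [0, 0, 0, 0, 0, 0],
    [0, 0, 0, 0, 0, 0],
  ],
)

```text
time_s: 6.62
tcp_pos: [0.6151, 0.0454, 0.0845]
eef_rot: [-179.7, -0.1, -77.8]
contact_force: [-0.1, -6.9, 15.1]
gripper_width: 0.0404
gripper_force: 15.0
```

15 N of upward force with the underside about 15 mm up means it is resting on a fin (16 mm). I lift slightly and look from both cameras.

carry_out(
  targets=[
    [0, 0, -0.012, 0, 0, 0],
    [0, 0, -0.008, 0, 0, 0],
    [0, 0, 0, 0, 0, 0],
  ],
)

```text
time_s: 7.0
tcp_pos: [0.6129, 0.0465, 0.0912]
eef_rot: [-180.0, 0.0, -77.9]
contact_force: [0.0, 0.1, -1.6]
gripper_width: 0.0407
gripper_force: 15.0
```

```bash
python3 - <<'E'
from h import *
import cv2
go([.6129,.0464,.080])
t=r.capture('side');u=r.capture('top')
A=cv2.resize(t[160:245,310:390],None,fx=5,fy=5,interpolation=cv2.INTER_CUBIC)
B=cv2.resize(u[150:220,290:370],None,fx=5,fy=5,interpolation=cv2.INTER_CUBIC)
o=np.zeros((425,800,3),np.uint8);o[:,:400]=A;o[:350,400:]=B
cv2.imwrite('pics/s3.png',o[:,:,::-1])
s=r.get_state();R=Ro.from_euler("xyz",s["eef_rot"],degrees=True).as_matrix()
j=s["tcp_pos"]+R[:,0]*.0021
for z in(.105-.0691,-.0691):
  P=j+[0,0,z];print("jar",P,"side zoom",(proj("side",P)-[310,160])*5)
p=[.59058,-.01665,.20929]
for q in[(35,0,115),(35,0,10),(35,56,10),(62,87,58),(62,-87,58),(8,-92,58),(8,92,58)]:print(q,(proj("side",clamp(p,np.array(q)/1e3))-[310,160])*5)
E
```

```text
t 7.0 pos [0.6129 0.0465 0.0912] rot [-1.7998e+02  1.0000e-02 -7.7900e+01] F [ 0.   0.1 -1.6] w 0.0407
shift [ 0.0002 -0.      0.0225] turn [-0.0003  0.0002  0.0016]
jar [0.61308579 0.04438884 0.12663864] side zoom [[125.05752394  69.44591605]]
jar [0.61308579 0.04438884 0.02163864] side zoom [[121.11389784 247.97395543]]
(35, 0, 115) [[178.42864645 128.53893648]]
(35, 0, 10) [[172.29867836 310.66719186]]
(35, 56, 10) [[120.31500035 266.08458593]]
(62, 87, 58) [[137.42601793 155.29297938]]
(62, -87, 58) [[312.80699861 289.83863614]]
(8, -92, 58) [[223.71084919 318.60834134]]
(8, 92, 58) [[ 46.34378713 170.84604342]]
```

View pics/s3.png

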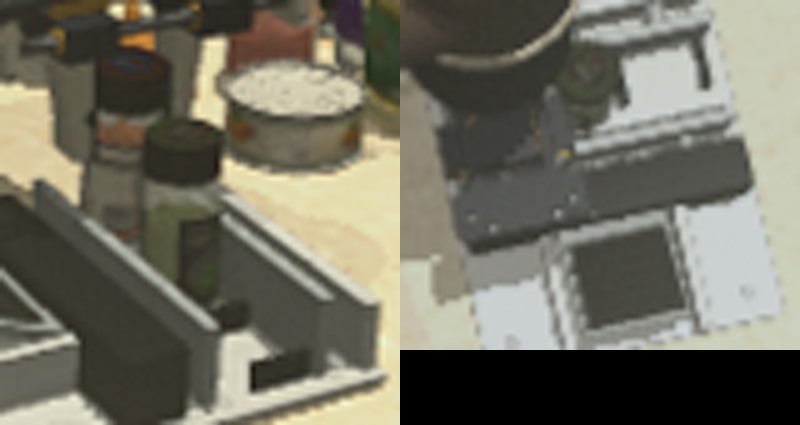

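Three cues say the jar is too far to +y and caught on the outer fin: the force sign, the roll deflection, and the cap position relative to jar_a. I shift 5 mm towards −y and lower gently.

carry_out(
  targets=[
    [0.01, 0, 0, 0, 0, 0],
    [0, 0, 0.006, 0, 0, 0],
    [0, 0, 0.004, 0, 0, 0],
    [0, 0, 0, 0, 0, 0],
  ],
)

```text
time_s: 7.6
tcp_pos: [0.6137, 0.0413, 0.0857]
eef_rot: [180.0, -0.0, -77.9]
contact_force: [-0.7, -0.5, -1.5]
gripper_width: 0.0404
gripper_force: 15.0
```

```bash
python3 - <<'E'
from h import *
go([.6129,.0464,.080]); print(r.get_state()["moment"])
E
```

```text
t 7.6 pos [0.6137 0.0413 0.0857] rot [179.96  -0.   -77.91] F [-0.7 -0.5 -1.5] w 0.0404
shift [-0.0104 -0.0006  0.0113] turn [ 0.0006 -0.0001  0.0014]
[ 0.08358941 -0.07370404  0.00088083]
```

carry_out(
  targets=[
    [0, 0, 0.004, 0, 0, 0],
    [0, 0, 0.003, 0, 0, 0],
    [0, 0, 0, 0, 0, 0],
  ],
)

```text
time_s: 7.98
tcp_pos: [0.6138, 0.0413, 0.0824]
eef_rot: [180.0, -0.0, -77.9]
contact_force: [0.0, -0.2, -2.0]
gripper_width: 0.0404
gripper_force: 15.0
```

carry_out(
  targets=[
    [0, 0, 0.004, 0, 0, 0],
    [0, 0, 0.002, 0, 0, 0],
    [0, 0, 0, 0, 0, 0],
  ],
)

```text
time_s: 8.35
tcp_pos: [0.6138, 0.0413, 0.0794]
eef_rot: [180.0, -0.0, -77.9]
contact_force: [-0.3, -0.4, -1.6]
gripper_width: 0.0405
gripper_force: 15.0
```

It has cleared the fin. Continuing down to the floor.

carry_out(
  targets=[
    [0, 0, 0.003, 0, 0, 0],
    [0, 0, 0.001, 0, 0, 0],
    [0, 0, 0, 0, 0, 0],
  ],
)

```text
time_s: 8.72
tcp_pos: [0.6138, 0.0414, 0.0775]
eef_rot: [180.0, -0.0, -77.9]
contact_force: [-0.7, -0.2, -1.0]
gripper_width: 0.0407
gripper_force: 15.0
```

carry_out(
  targets=[
    [0, 0, 0.003, 0, 0, 0],
    [0, 0, 0.001, 0, 0, 0],
    [0, 0, 0, 0, 0, 0],
  ],
)

```text
time_s: 9.1
tcp_pos: [0.6138, 0.0414, 0.0755]
eef_rot: [180.0, -0.0, -77.9]
contact_force: [0.2, -0.4, -1.0]
gripper_width: 0.0405
gripper_force: 15.0
```

carry_out(
  targets=[
    [0, 0, 0.002, 0, 0, 0],
    [0, 0, 0.002, 0, 0, 0],
    [0, 0, 0, 0, 0, 0],
  ],
)

```text
time_s: 9.48
tcp_pos: [0.614, 0.0414, 0.0737]
eef_rot: [-180.0, -0.0, -77.9]
contact_force: [-0.8, -0.2, 0.6]
gripper_width: 0.0406
gripper_force: 15.0
```

carry_out(
  targets=[
    [0, 0, 0.002, 0, 0, 0],
    [0, 0, 0, 0, 0, 0],
    [0, 0, 0, 0, 0, 0],
  ],
)

```text
time_s: 9.85
tcp_pos: [0.6141, 0.0414, 0.0736]
eef_rot: [-180.0, -0.0, -77.9]
contact_force: [-2.7, 1.4, 8.0]
gripper_width: 0.0405
gripper_force: 15.0
```

Floor reached. Release and rise.

carry_out(
  targets=[
    [0, 0, -0.001, 0, 0, 0],
    [0, 0, 0, 0, 0, 0],
    [0, 0, 0, 0, 0, 0],
    [0, 0, 0, 0, 0, 0],
    [0, 0, 0, 0, 0, 0],
  ],
  hand=1,
)

```text
time_s: 10.48
tcp_pos: [0.6139, 0.0413, 0.073]
eef_rot: [180.0, -0.0, -77.9]
contact_force: [-0.1, 0.8, 0.2]
gripper_width: 0.0843
gripper_force: 0.0
```

carry_out(
  targets=[
    [0, 0, -0.04, 0, 0, 0],
    [0, 0, -0.1, 0, 0, 0],
    [0, 0, -0.1, 0, 0, 0],
    [0, 0, -0.05, 0, 0, 0],
    [0, 0, 0, 0, 0, 0],
  ],
)

```text
time_s: 11.1
tcp_pos: [0.6151, 0.0417, 0.2208]
eef_rot: [-179.7, 0.0, -77.9]
contact_force: [-0.6, -0.1, -0.1]
gripper_width: 0.0874
gripper_force: 0.0
```

```bash
python3 -c "
from h import *
go([.4946,-.2656,.2])"
```

```text
t 11.1 pos [0.6151 0.0417 0.2208] rot [-1.7973e+02  2.0000e-02 -7.7900e+01] F [-0.6 -0.1 -0.1] w 0.0874
shift [0.5504 0.3646 0.0396] turn [-0.0045  0.0003  0.0017]
```

carry_out(
  targets=[
    [0.09, 0.06, 0.005, 0, 0, 0],
    [0.1, 0.066, 0.007, 0, 0, 0],
    [0.1, 0.066, 0.007, 0, 0, 0],
    [0.1, 0.066, 0.007, 0, 0, 0],
    [0.09, 0.06, 0.005, 0, 0, 0],
  ],
)

```text
time_s: 11.72
tcp_pos: [0.5071, -0.2282, 0.2015]
eef_rot: [179.9, 0.0, -77.9]
contact_force: [1.3, 0.3, -0.6]
gripper_width: 0.0878
gripper_force: 0.0
```

carry_out(
  targets=[
    [0.05, 0.034, 0.004, 0, 0, 0],
    [0.02, 0.013, 0.002, 0, 0, 0],
    [0, 0, 0, 0, 0, 0],
    [0, 0, 0, 0, 0, 0],
  ],
)

```text
time_s: 12.22
tcp_pos: [0.4934, -0.265, 0.1993]
eef_rot: [180.0, 0.0, -77.9]
contact_force: [0.1, -0.4, 0.5]
gripper_width: 0.0876
gripper_force: 0.0
```

```bash
python3 - <<'E'
from h import *
import cv2
go([.4946,-.2656,.068])
u=r.capture('top')
B=cv2.resize(u[150:230,290:430],None,fx=5.5,fy=5.5,interpolation=cv2.INTER_CUBIC)
cv2.imwrite('pics/t2.png',B[:,:,::-1])
p=[.59058,-.01665,.20929]
for y in(56,0,-56):print((proj("top",clamp(p,np.array([35,y,115])/1e3))-[290,150])*5.5+2.25)
E
```

```text
t 12.225 pos [ 0.4934 -0.265   0.1993] rot [ 1.7999e+02  1.0000e-02 -7.7870e+01] F [ 0.1 -0.4  0.5] w 0.0876
shift [ 0.0017 -0.0021  0.2626] turn [0.0002 0.0002 0.0022]
[[104.25177052  99.78122214]]
[[202.79656204  78.54413031]]
[[300.96415894  57.38832655]]
```

View pics/t2.png

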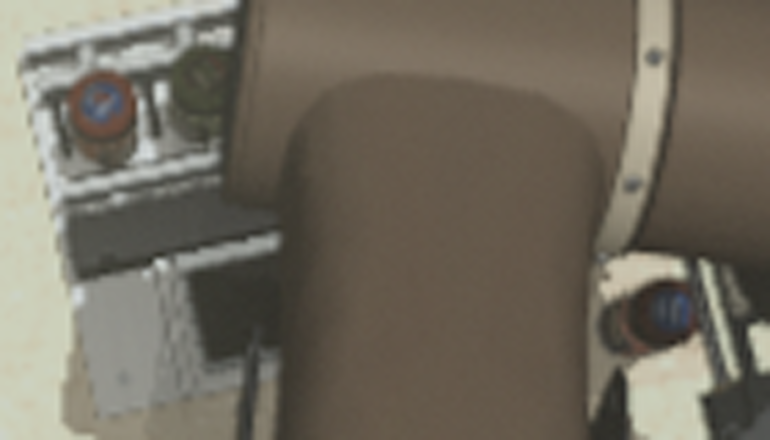

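The left jar's cap is at (103,100) in the crop, against a predicted bay-centre position of (104,100), so it is well placed. The right jar is at (663,312) beside the open fingers. I'll take it the same way with a firmer grip.

carry_out(
  targets=[
    [0.002, -0.002, 0.09, 0, 0, 0],
    [0, 0, 0.09, 0, 0, 0],
    [0, 0, 0.06, 0, 0, 0],
    [0, 0, 0.02, 0, 0, 0],
    [0, 0, 0, 0, 0, 0],
  ],
  squeeze=35,
)

```text
time_s: 12.9
tcp_pos: [0.4947, -0.2661, 0.0696]
eef_rot: [180.0, -0.0, -77.9]
contact_force: [0.8, -0.5, 0.2]
gripper_width: 0.0876
gripper_force: 0.0
```

carry_out(
  targets=[
    [0, 0, 0, 0, 0, 0],
    [0, 0, 0, 0, 0, 0],
    [0, 0, 0, 0, 0, 0],
    [0, 0, 0, 0, 0, 0],
    [0, 0, 0, 0, 0, 0],
  ],
  hand=0.3,
)

```text
time_s: 13.52
tcp_pos: [0.4942, -0.2666, 0.0697]
eef_rot: [-180.0, -0.0, -77.9]
contact_force: [0.5, 0.1, -0.1]
gripper_width: 0.043
gripper_force: 0.0
```

carry_out(
  targets=[
    [0, 0, 0, 0, 0, 0],
    [0, 0, 0, 0, 0, 0],
    [0, 0, 0, 0, 0, 0],
  ],
  hand=0,
)

```text
time_s: 13.9
tcp_pos: [0.4943, -0.2666, 0.0696]
eef_rot: [180.0, -0.0, -77.9]
contact_force: [0.2, -0.1, 0.7]
gripper_width: 0.0404
gripper_force: 35.0
```

```bash
python3 - <<'E'
from h import *
go([.4946,-.2656,.2])
import cv2
# cap of jar_b in earlier pictures: predicted side zoom for lateral offsets of jar in grip
for nm,T,o,k in(("s1",(.612,.0464,.197),(240,100),3.4),("s2",(.6133,.049,.0939),(270,130),4.2),("s3",(.6129,.0465,.0912),(310,160),5)):
  for dy in(-.0021,.0041):
    print(nm,dy,(proj("side",np.array(T)+[0,dy,.036])-o)*k)
E
```

```text
t 13.9 pos [ 0.4943 -0.2666  0.0696] rot [180.    -0.   -77.91] F [ 0.2 -0.1  0.7] w 0.0404
shift [-0.0017 -0.0011 -0.2608] turn [ 0.     -0.0001  0.0016]
s1 -0.0021 [[324.60476457 118.42207151]]
s1 0.0041 [[322.11316098 115.89496579]]
s2 -0.0021 [[272.28581675 177.94226312]]
s2 0.0041 [[269.34331388 174.22912436]]
s3 -0.0021 [[124.73272397  68.48191366]]
s3 0.0041 [[121.2238832   64.02723728]]
```

carry_out(
  targets=[
    [0, 0, -0.04, 0, 0, 0],
    [0, 0, -0.1, 0, 0, 0],
    [0, 0, -0.09, 0, 0, 0],
    [0, 0, -0.03, 0, 0, 0],
    [0, 0, 0, 0, 0, 0],
  ],
)

```text
time_s: 14.52
tcp_pos: [0.4944, -0.2664, 0.2]
eef_rot: [-179.9, -0.0, -77.9]
contact_force: [-0.2, 0.2, -1.3]
gripper_width: 0.0402
gripper_force: 35.0
```

```bash
python3 -c "
from h import *
go([.6364,-.0650,.2])"
```

```text
t 14.525 pos [ 0.4944 -0.2664  0.2   ] rot [-1.7991e+02 -1.0000e-02 -7.7920e+01] F [-0.2  0.2 -1.3] w 0.0402
shift [-0.3345 -0.362   0.0004] turn [-0.0014 -0.0002  0.0014]
```

carry_out(
  targets=[
    [-0.06, -0.065, 0, 0, 0, 0],
    [-0.08, -0.087, 0, 0, 0, 0],
    [-0.08, -0.087, 0, 0, 0, 0],
    [-0.075, -0.081, 0, 0, 0, 0],
    [-0.04, -0.042, 0, 0, 0, 0],
  ],
)

```text
time_s: 15.15
tcp_pos: [0.6363, -0.0625, 0.1967]
eef_rot: [179.8, 0.0, -77.8]
contact_force: [-0.2, -0.1, -2.0]
gripper_width: 0.0404
gripper_force: 35.0
```

carry_out(
  targets=[
    [0, 0, 0, 0, 0, 0],
    [0, 0, 0.05, 0, 0, 0],
    [0, 0, 0.05, 0, 0, 0],
    [0, 0, 0, 0, 0, 0],
    [0, 0, 0, 0, 0, 0],
  ],
)

```text
time_s: 15.78
tcp_pos: [0.6362, -0.0656, 0.1501]
eef_rot: [-180.0, -0.0, -77.9]
contact_force: [0.2, -0.9, -0.4]
gripper_width: 0.04
gripper_force: 35.0
```

```bash
python3 - <<'E'
from h import *
import cv2
go([.6364,-.0650,.105])
t=r.capture('side')
A=cv2.resize(t[150:250,310:410],None,fx=6,fy=6,interpolation=cv2.INTER_CUBIC)
cv2.imwrite('pics/s4.png',A[:,:,::-1])
s=r.get_state();T=s["tcp_pos"]
print("held top/bottom",(proj("side",[T+[0,.001,.0354],T+[0,.001,-.0696]])-[310,150])*6+2.5)
p=[.59058,-.01665,.20929]
print((proj("side",clamp(p,np.array([(35,0,115),(35,56,115),(35,-56,10)])/1e3))-[310,150])*6+2.5)
E
```

```text
t 15.775 pos [ 0.6362 -0.0656  0.1501] rot [-1.7999e+02 -2.0000e-02 -7.7940e+01] F [ 0.2 -0.9 -0.4] w 0.04
shift [-0.001  -0.0007  0.0902] turn [-0.0001 -0.0004  0.001 ]
held top/bottom [[294.9350814  105.00067791]
 [283.85020272 343.13545864]]
[[216.61437574 216.74672377]
 [151.54957485 169.48387578]
 [276.560254   493.02050547]]
```

View pics/s4.png

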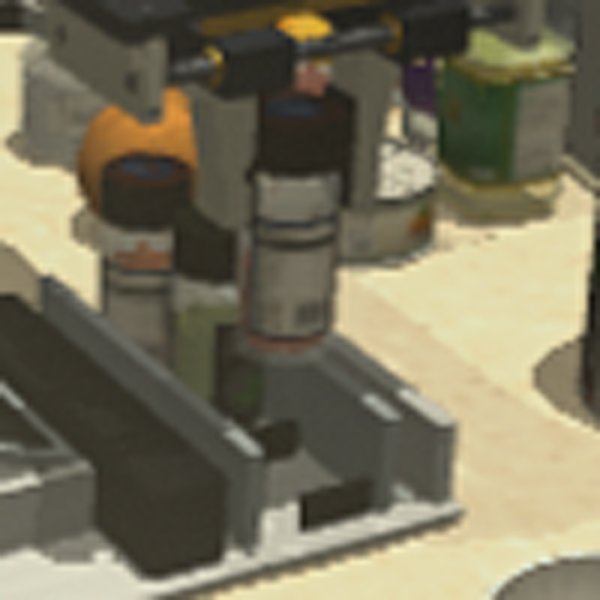

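The held jar is upright over the right bay, with its underside centred near (290,338) against a predicted (284,343), a difference of at most about 3 mm in x. Descending with a small −x correction.

carry_out(
  targets=[
    [-0.001, 0.003, 0.04, 0, 0, 0],
    [0, 0, 0.04, 0, 0, 0],
    [0, 0, 0.018, 0, 0, 0],
    [0, 0, 0, 0, 0, 0],
    [0, 0, 0, 0, 0, 0],
  ],
)

```text
time_s: 16.45
tcp_pos: [0.6353, -0.0647, 0.1016]
eef_rot: [-179.9, -0.0, -77.9]
contact_force: [0.7, -0.4, -1.4]
gripper_width: 0.0401
gripper_force: 35.0
```

carry_out(
  targets=[
    [0, 0, 0.006, 0, 0, 0],
    [0, 0, 0.006, 0, 0, 0],
    [0, 0, 0, 0, 0, 0],
  ],
)

```text
time_s: 16.82
tcp_pos: [0.6344, -0.0647, 0.0943]
eef_rot: [180.0, 0.0, -77.9]
contact_force: [-1.1, -0.2, -1.4]
gripper_width: 0.0403
gripper_force: 35.0
```

Underside at 25 mm with no contact. Smaller steps through the fin height.

carry_out(
  targets=[
    [0, 0, 0.003, 0, 0, 0],
    [0, 0, 0.003, 0, 0, 0],
    [0, 0, 0, 0, 0, 0],
  ],
)

```text
time_s: 17.2
tcp_pos: [0.6345, -0.0647, 0.0914]
eef_rot: [180.0, 0.0, -77.9]
contact_force: [1.3, -0.3, -0.7]
gripper_width: 0.0402
gripper_force: 35.0
```

carry_out(
  targets=[
    [0, 0, 0.003, 0, 0, 0],
    [0, 0, 0.003, 0, 0, 0],
    [0, 0, 0, 0, 0, 0],
  ],
)

```text
time_s: 17.58
tcp_pos: [0.6345, -0.0647, 0.0884]
eef_rot: [180.0, 0.0, -77.9]
contact_force: [0.8, -0.7, -0.9]
gripper_width: 0.0406
gripper_force: 35.0
```

carry_out(
  targets=[
    [0, 0, 0.003, 0, 0, 0],
    [0, 0, 0.003, 0, 0, 0],
    [0, 0, 0, 0, 0, 0],
  ],
)

```text
time_s: 17.95
tcp_pos: [0.6345, -0.0647, 0.0854]
eef_rot: [180.0, 0.0, -77.9]
contact_force: [-0.2, -0.7, -1.8]
gripper_width: 0.0401
gripper_force: 35.0
```

carry_out(
  targets=[
    [0, 0, 0.003, 0, 0, 0],
    [0, 0, 0.003, 0, 0, 0],
    [0, 0, 0, 0, 0, 0],
  ],
)

```text
time_s: 18.32
tcp_pos: [0.6345, -0.0647, 0.0824]
eef_rot: [180.0, 0.0, -77.9]
contact_force: [-0.6, -0.2, -1.4]
gripper_width: 0.04
gripper_force: 35.0
```

carry_out(
  targets=[
    [0, 0, 0.003, 0, 0, 0],
    [0, 0, 0.003, 0, 0, 0],
    [0, 0, 0, 0, 0, 0],
  ],
)

```text
time_s: 18.7
tcp_pos: [0.6346, -0.0647, 0.0796]
eef_rot: [-180.0, -0.0, -77.9]
contact_force: [-0.9, -0.7, 0.1]
gripper_width: 0.0403
gripper_force: 35.0
```

On the floor at the expected height. Release, rise, and check the cap positions numerically.

carry_out(
  targets=[
    [0, 0, 0.001, 0, 0, 0],
    [0, 0, 0, 0, 0, 0],
    [0, 0, 0, 0, 0, 0],
    [0, 0, 0, 0, 0, 0],
    [0, 0, 0, 0, 0, 0],
  ],
  hand=1,
)

```text
time_s: 19.32
tcp_pos: [0.6346, -0.0647, 0.0791]
eef_rot: [-180.0, -0.0, -77.9]
contact_force: [-0.1, -0.3, -0.1]
gripper_width: 0.084
gripper_force: 0.0
```

carry_out(
  targets=[
    [0, 0, -0.04, 0, 0, 0],
    [0, 0, -0.1, 0, 0, 0],
    [0, 0, -0.08, 0, 0, 0],
    [0, 0, 0, 0, 0, 0],
    [0, 0, 0, 0, 0, 0],
  ],
)

```text
time_s: 19.95
tcp_pos: [0.6342, -0.0646, 0.1888]
eef_rot: [180.0, 0.0, -77.9]
contact_force: [0.1, 0.4, -0.1]
gripper_width: 0.0873
gripper_force: 0.0
```

```bash
python3 -c "
from h import *
go([.4879,-.0385,.14])"
```

```text
t 19.95 pos [ 0.6342 -0.0646  0.1888] rot [ 1.7999e+02  2.0000e-02 -7.7930e+01] F [ 0.1  0.4 -0.1] w 0.0873
shift [-0.1122  0.2752  0.0976] turn [0.0001 0.0004 0.0012]
```

Now close the fingers and move over the press point.

carry_out(
  targets=[
    [-0.037, 0.092, 0, 0, 0, 0],
    [-0.037, 0.092, 0, 0, 0, 0],
    [-0.038, 0.091, 0, 0, 0, 0],
    [0, 0, 0.04, 0, 0, 0],
    [0, 0, 0.05, 0, 0, 0],
  ],
  hand=0,
  squeeze=20,
)

```text
time_s: 20.58
tcp_pos: [0.4877, -0.0386, 0.1434]
eef_rot: [-180.0, 0.0, -77.9]
contact_force: [0.7, 0.4, 0.4]
gripper_width: 0.043
gripper_force: 0.0
```

carry_out(
  targets=[
    [0, 0, 0, 0, 0, 0],
    [0, 0, 0, 0, 0, 0],
    [0, 0, 0, 0, 0, 0],
    [0, 0, 0, 0, 0, 0],
  ],
)

```text
time_s: 21.08
tcp_pos: [0.4887, -0.0387, 0.1446]
eef_rot: [-179.9, 0.0, -77.9]
contact_force: [0.1, -0.6, -0.2]
gripper_width: 0.0038
gripper_force: 0.0
```

```bash
python3 - <<'E'
from h import *
import cv2
go([.4879,-.0385,.072])
u=r.capture('top').astype(int);t=r.capture('side').astype(int)
p=[.59058,-.01665,.20929]
# jars: dark cap blob near each bay's predicted cap centre, both views
for n,im in(("top",u),("side",t)):
  for y in(56,0,-56):
    c=proj(n,clamp(p,np.array([35,y,115])/1e3))[0]
    x0,y0=(c-10).astype(int); w=im[y0:y0+21,x0:x0+21].mean(2)
    m=(w<95).astype(np.uint8); k,l,st,ce=cv2.connectedComponentsWithStats(m)
    i=1+st[1:,4].argmax(); print(n,y,c.round(1),"blob",(ce[i]+[x0,y0]).round(1),st[i])
E
```

```text
t 21.075 pos [ 0.4887 -0.0387  0.1446] rot [-179.95    0.    -77.91] F [ 0.1 -0.6 -0.2] w 0.0038
shift [-0.0007  0.0017  0.1452] turn [-0.0009  0.      0.0014]
top 56 [308.5 167.7] blob [309.  170.5] [  0   5  21  16 234]
top 0 [326.5 163.9] blob [326.9 166. ] [  0   5  21  16 244]
top -56 [344.3 160. ] blob [344.4 163.9] [  0   5  21  16 255]
side 56 [334.8 177.8] blob [333.7 181.1] [  0   4  21  17 249]
side 0 [345.7 185.7] blob [343.9 186.6] [  0   0  21  21 334]
side -56 [357.4 194.2] blob [355.7 194. ] [  0   0  21  21 362]
```

```bash
python3 - <<'E'
from h import *
t=r.capture('side').mean(2).astype(int)
p=[.59058,-.01665,.20929]
c=proj("side",clamp(p,np.array([35,-56,115])/1e3))[0]; b=proj("side",clamp(p,np.array([35,-56,95])/1e3))[0];print(c,b)
for v in range(180,236,4): print(v,t[v,324:376:2])
E
```

```text
[357.42109329 194.23231541] [357.07769551 201.61868272]
180 [ 61  62  46  59  63  62  62  60  45  71  80  76 124 209 207 192  59 152
 165 190 199 182 194 193 193 193]
184 [103  54  42  45  46  45  47  44  49  60  56  57  51  59 176 182  64  66
  80  76  71  74  78  74  73  76]
188 [114 109 115  85  72  69  65  72  46  54  54  53  54  54  55  56  74  72
  86  90 102 104 100 104 109 108]
192 [212 146 101  79  80  90  87  66  45  45  45  45  45  46  55  58  59  60
  62  71  85  92  94  91  90  88]
196 [209 140  78  95 102 104 104  88  88  62  54  47  50  54  57  65  68  69
  65  58  60 216 212 213 209 208]
200 [190 143  92  97  95  93  90  77 107  94 107 106  74  46  46  45  46  46
  47  44  60 216 208 208 204 205]
204 [ 67 126 149 104 104 103  99  60  79  79  84  52  59  55  44  44  46  46
  44  45 160 211 209 209 206 207]
208 [ 66  71  70  89 160 104  79  65  75  77  77  48  79 112 114 113 117 117
 114 111  88 147 210 207 207 208]
212 [ 49  49  63  72  70  69 146 147  75  76  76  45  80  87  85 105 108 102
  92  66 106 178  99  72 167 210]
216 [ 53  50  54  54  56  71  72  68 111 151  90  45  90  64  65  65  70  73
  60  62  69  69  68 150 171  85]
220 [ 54  55  54  53  55  54  53  73  72  71  88 170 138  68  91 104 111 112
 108 100  70  71  72  73  71  72]
224 [ 49  52  55  55  55  55  57  55  55  64  74  74  68 151 162 106 113 112
 107  96  69  71  71  74  73  81]
228 [154  46  51  53  57  55  57  58  56  56  55  59  76  76  85  86 107  74
  78  83  90  72  72  74  74  83]
232 [98 50 51 51 53 53 55 55 53 51 51 50 71 77 85 69 71 82 60 51 50 49 49 49
 68 81]
```

The right cap's centre in the side view is at column 356.5 against a predicted 357.1, so it is in its bay. Pressing the pedal in steps.

carry_out(
  targets=[
    [-0.001, 0.002, 0.05, 0, 0, 0],
    [0, 0, 0.05, 0, 0, 0],
    [0, 0, 0.025, 0, 0, 0],
    [0, 0, 0, 0, 0, 0],
    [0, 0, 0, 0, 0, 0],
  ],
)

```text
time_s: 21.85
tcp_pos: [0.488, -0.0383, 0.0823]
eef_rot: [-179.9, -0.0, -77.9]
contact_force: [0.6, -1.1, 0.5]
gripper_width: 0.0005
gripper_force: 0.0
```

carry_out(
  targets=[
    [0, 0, 0.01, 0, 0, 0],
    [0, 0, 0.01, 0, 0, 0],
    [0, 0, 0.008, 0, 0, 0],
    [0, 0, 0, 0, 0, 0],
    [0, 0, 0, 0, 0, 0],
  ],
)

```text
time_s: 22.48
tcp_pos: [0.4872, -0.0385, 0.0676]
eef_rot: [180.0, -0.0, -77.9]
contact_force: [-0.8, 0.2, 3.2]
gripper_width: 0.0003
gripper_force: 1.7
```

carry_out(
  targets=[
    [0, 0, 0.006, 0, 0, 0],
    [0, 0, 0.006, 0, 0, 0],
    [0, 0, 0.006, 0, 0, 0],
    [0, 0, 0, 0, 0, 0],
    [0, 0, 0, 0, 0, 0],
  ],
)

```text
time_s: 23.1
tcp_pos: [0.4871, -0.0385, 0.0585]
eef_rot: [180.0, -0.0, -77.9]
contact_force: [-2.4, -0.3, 4.2]
gripper_width: 0.0003
gripper_force: 2.1
```

carry_out(
  targets=[
    [0, 0, 0.005, 0, 0, 0],
    [0, 0, 0.005, 0, 0, 0],
    [0, 0, 0.004, 0, 0, 0],
    [0, 0, 0, 0, 0, 0],
    [0, 0, 0, 0, 0, 0],
  ],
)

```text
time_s: 23.72
tcp_pos: [0.4864, -0.0387, 0.0515]
eef_rot: [179.9, -0.0, -77.9]
contact_force: [-3.8, -1.8, 6.6]
gripper_width: 0.0005
gripper_force: 2.9
```

carry_out(
  targets=[
    [0, 0, 0.003, 0, 0, 0],
    [0, 0, 0.002, 0, 0, 0],
    [0, 0, 0, 0, 0, 0],
    [0, 0, 0, 0, 0, 0],
    [0, 0, 0, 0, 0, 0],
  ],
)

```text
time_s: 24.35
tcp_pos: [0.4863, -0.0387, 0.0492]
eef_rot: [179.9, -0.0, -77.9]
contact_force: [-6.7, -0.7, 10.8]
gripper_width: 0.0004
gripper_force: 5.2
```

```bash
python3 - <<'E'
from h import *
go([.4879,-.0385,.049])
t=r.capture('side').mean(2).astype(int)
p=[.59058,-.01665,.20929]
q=clamp(p,np.array([(-125,-36,41),(-65,-36,41),(-125,-44,41),(-70,-44,41),(8,-92,58),(26,-92,58)])/1e3)
print(proj("side",q).round(1))
for v in range(196,208,4): print(v,t[v,340:376:2])
for v in range(204,246,3): print(v,t[v,284:336:2])
E
```

```text
t 24.35 pos [ 0.4863 -0.0387  0.0492] rot [179.9   -0.   -77.92] F [-6.7 -0.7 10.8] w 0.0004
shift [ 0.0002 -0.0033  0.0004] turn [ 0.0017 -0.      0.0013]
[[294.5 232. ]
 [316.9 226.4]
 [295.9 233.5]
 [316.5 228.3]
 [354.7 223.7]
 [361.1 222.1]]
196 [ 89  98 111  97  73  69  89  40  49  55  57  59  54  56  41 179 213 211]
200 [ 95  86  88  80  88  89  89  41  45  47  43  45  45  44  37 192 207 208]
204 [100  62  78  79  72  45  55  94  73  57  49  50  48  79 149 214 208 209]
204 [ 61  62  48  50  49  49  47  49  77  72  65  48  49  48  49  48  45  70
 214 116  67  68  70  71  65 150]
207 [179  76  56  68  80  84  65  88  88  90  75  44  49  46  44  44  44  44
  38 110 152 129  73  72  72  69]
210 [201 101  86  90  89  86  44  74  89  89  45  43  43  46  45  45  46  44
  45  44  42  63  70  68  68  70]
213 [194 170  83  91  90  87  45  75  88  90 107 101  88  55  45  46  46  45
  45  45  45  45  48  69  70  69]
216 [199 180  81  91  91  76  47  80  88  82  43  46  89  90  80  47  45  47
  46  47  46  46  45  47  52  68]
219 [85 80 85 87 91 83 49 75 91 81 48 48 48 57 91 91 62 46 47 51
[... 182 characters left out ...]

 159 103  42  48  52  56  55  54]
228 [ 90  97  76  88  55  54  55  57  54  52  55  53  54  80  89 149 155 168
 191 180 156  45  49  52  55  56]
231 [118 110 113  86  97  85  56  81  84 148 166 177 221 202 171 102  88  96
  98  98 100  46  50  51  51  54]
234 [ 97 120 121 111  92  94 224 211 181 114  88  98  99 100  98  97  97  98
  99  99  94  49  52  52  50  52]
237 [114  97 127 123 111 107  96 101 102 100  98  99  99 100  99  99  98  97
  95  94  89  51  52  52  52  53]
240 [129 131 101 119 124 107  96 101 102 102 100  99  99  96  94 104 117 159
 203 202 202 180  77  51  53  54]
243 [124 130 128 109 112 190  94  99  97 100 111 137 174 207 215 214 214 211
 210 209 209 211 194 137  59  54]
```

Tip is at 41.2 mm with 10.8 N, consistent with level. As an independent check, I measure how far the jaw has moved in the side image (18 mm at level).

carry_out(
  targets=[
    [0, 0, 0, 0, 0, 0],
    [0, 0, 0, 0, 0, 0],
    [0, 0, 0, 0, 0, 0],
    [0, 0, 0, 0, 0, 0],
  ],
)

```text
time_s: 24.9
tcp_pos: [0.4862, -0.0388, 0.0492]
eef_rot: [179.9, -0.0, -77.9]
contact_force: [-7.1, -0.7, 9.7]
gripper_width: 0.001
gripper_force: 5.2
```

```bash
python3 - <<'E'
from h import *
import cv2
go([.4879,-.0385,.049])
a=cv2.cvtColor(cv2.imread("pics/side0.png"),6); b=cv2.cvtColor(r.capture('side'),cv2.COLOR_RGB2GRAY)
for v in range(222,244,3): print(v,a[v,340:374],"\n   ",b[v,340:374])
p=[.59058,-.01665,.20929]
for z in(58,35,12):print(proj("side",clamp(p,np.array([(0,-92,z),(8,-92,z),(18,-92,z),(26,-92,z)])/1e3)).round(1).tolist())
E
```

```text
t 24.9 pos [ 0.4862 -0.0388  0.0492] rot [179.89  -0.   -77.92] F [-7.1 -0.7  9.7] w 0.001
shift [ 0.0002 -0.0034  0.0004] turn [ 0.0018 -0.0001  0.0013]
222 [ 68  74  74  73  73  70  75 115 159 174 156  87  54  48  49  49  50  47
  48  54  68  73  72  73  73  73  72  72  73  72  74  72  72  74] 
    [ 68  72  73  74  73  74  73  75  77  76  76  76  74  73  71 102 156 180
 171 137 116 115 116 117 115 113 114 100  73  74  73  76  77  76]
225 [ 57  57  58  65  74  75  74  73  72  69  92 135 146 112  49  43  45  52
  69  94 100  83  73  71  74  72  72  73  72  73  72  71  72  74] 
    [ 56  57  58  65  77  85  95 112 125 142 124  75  76  77  76  76  75  78
  85  86 100 113  95  86  82  82  85  79  69  75  74  75  75  76]
228 [ 56  57  57  56  56  55  58  69  75  74  75  79  81  99 162 207 203 201
 200 201 203 184 128 108  89  76  72  72  73  72  72  73  72  75] 
    [ 57  58  58  57  57  52  70  99 104  90  82  77  76  76  78  78  77  81
  87  84  94 110  95  97  96 101  94  75  76  74  74  75  76  78]
231 [ 55  54  54  53  54  52  51  56  70  75  76  80  80 115 176 203 201 200
 201 196
[... 810 characters left out ...]
 192 202
 201 202 204 203 203 200 197 190 177 152 124  97  85  85  88  93] 
    [ 55  57  57  56  56  53  47 143 220 216 214 215 216 219 223 199 144 138
 167 205 209 217 214 213 211 201 188 162 133 104  90  92  94  99]
243 [ 52  50  50  46  55  62  92 156 191 192 198 208 204 197 191 182 161 134
 104  90  88  89  90  92 113 135 137 168 208 212 218 216 211 206] 
    [ 55  55  53  51  56  66  97 165 203 202 207 216 213 208 201 192 172 142
 111  95  92  94  95  97 121 143 146 178 220 223 228 225 221 218]
[[351.9, 224.5], [354.7, 223.7], [358.3, 222.8], [361.1, 222.1]]
[[351.5, 232.8], [354.4, 232.1], [357.9, 231.1], [360.7, 230.4]]
[[351.2, 241.0], [354.0, 240.2], [357.5, 239.3], [360.3, 238.5]]
```

The jaw edge has moved about 6.5 px, against 6.4 px predicted for 18 mm, so the pedal is level and steady. Handing in.

```bash
python3 -c "
from plant import r
print(r.close_job())"
```

```text
the job is handed in; nothing more can be done
None
```

I stood both loose jars in the end bays, pressed the pedal level and handed the job in at about 25 s, still holding it with about 10 N; the hand-in call returned no verdict, so I don't know whether the judge passed it.

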